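Show the washed trackball ball to the inspection camera

TASK

The trackball's red ball has been washed and is draining in its dipping dish: take the dish by the blue grip, lift it up and off the two drain hooks, and carry it level to the inspection camera, turning it about a quarter turn so that the camera looks square in through the open side of the bail, with no strap in front of the ball. Keep the ball in the middle of the dish all the way, do not touch it with the gripper, do not bump the camera and leave the other things on the bench alone. Finish while holding the dish still and level in the air, with the ball in the camera's focus.

Things in the scene. Friction and masses are not known exactly. Their poses are not given: they have to be found in the camera images.
- dish: Steel dish, 124 mm across, 15 mm high, about 0.2 kg, hanging from a rigid strap bail. Origin: centre of its underside, 85 mm above the bench at the start; z up. Bail in its y-z plane: upright straps (10 mm along x, 3 mm thick) at y = +-58.5 mm and a 120 x 10 x 4 mm cross strap along y, centred 120 mm above the origin. Open to both sides along x; the same when turned half round.
- dish_grip (a point): Centre of the blue plastic grip on the middle of the bail's cross strap: 56 mm long (along the dish's y), 12 mm wide (along its x, the way to pinch it), 16 mm high. 120 mm above the dish's underside; 205 mm above the bench while it hangs.
- dish_middle (a point): Middle of the dish's inner floor, 3 mm above its underside. The floor is flat over 18 mm diameter, rises at 7 degrees out to 34 mm radius, then at 18 degrees to the rim: the ball rolls easily but comes back. The centre of the resting ball is 19 mm above this point, 98 mm below the grip's centre.
- ball: Loose red trackball ball, 38 mm diameter, about 55 g, lying in the dish. This body's origin is a point on the ball's skin and turns as it rolls: use point ball_center.
- ball_center (a point): Centre of the ball.
- stand: Fixed drain stand. Origin: on the bench under the middle of the hung dish; x points from the hooks back to two posts (10 mm rods at x = 98, y = +-42 mm, joined at the top, 216 mm high). At the start the dish's axes lie along the stand's within 2 degrees. Beneath is a white drip tray, 150 mm wide, 16 mm high, from x = -80 to 130 mm.
- hooks (a point): Middle between the troughs of the stand's two 8 mm round hooks, on which the cross strap rests, 203 mm above the bench. The hooks lie 42 mm to either side (stand's y), run forward from the posts, are flat for 28 mm and turn up 22 mm in front of this point to blue tips 222 mm above the bench. The way off: up by more than 20 mm, then out along the stand's -x.
- camera: Fixed inspection camera: black tube 37 mm across on a rod over a grey base plate 300 x 100 x 10 mm. Origin: on the bench under the middle of the plate's white stage disc (80 mm across, black spot); the plate reaches from x = -70 to 230 mm. The camera stands at +x, looks along -x and 25 degrees down. The view is square when the dish's y axis lies along the camera's y axis, either way round.
- lens (a point): Front of the camera's lens, 109 mm from the focus along the camera's x and 176 mm above the bench. From here the tube rises backward to its upper end, 105 mm farther along x and 230 mm above the bench.
- focus (a point): The camera's focus: the point in the air straight above the stage disc's black spot, 125 mm above the bench, on the lens axis 120 mm from the lens. The centre of the ball is to be held here: the grip's centre is then 223 mm and the dish's underside 103 mm above the bench.
- trackball: Bystander: black trackball mouse with its ball out (empty grey socket), 120 x 88 x 39 mm, loose. Origin: centre of its underside.
- spray_can: Bystander: aluminium spray can with a blue band, 52 mm across, 150 mm high, standing loose. Origin: centre of its underside.
- screwdriver: Bystander: orange-handled screwdriver, 170 mm long, lying loose along its own x.
- parts_tray: Bystander: yellow plastic parts tray with four compartments, 110 x 80 x 24 mm, loose. Origin: centre of its underside.
Mind the look-alikes: they are no part of the job. Of the things shaped like the ball, the red one is meant. Of the things that look like the dish, the smaller one is meant.

How it is judged:
On the way:
1. the dish, held by the gripper, is lifted above the hook tips and free of the stand (height (world z) of dish_grip above 0.222 m and contact force between dish and stand below 0.05 N and contact force between the fingers and dish above 1 N), for 0.1 s.
At the end, for the whole second after the job is handed in: The gripper holds the dish in the air, free of stand and camera, still (under 20 mm/s) and level (within 0.1 rad); the bail's cross strap lies along the camera's y axis within 0.17 rad; the ball lies in the dish within 16 mm of its middle, at rest, its centre within 18 mm of the camera's focus (distance between ball_center and focus below 0.018 m and horizontal distance between ball_center and dish_middle below 0.016 m and angle between the y axis of dish and the y axis of camera, either way round below 0.17 rad and angle between dish's own z axis and vertical below 0.1 rad and contact force between the fingers and dish above 1 N and contact force between dish and camera below 0.05 N and contact force between dish and stand below 0.05 N and height (world z) of dish above 0.08 m and linear speed of dish below 0.02 m/s and angular speed of dish below 0.15 rad/s and linear speed of ball below 0.05 m/s); the arm keeps its last pose, push and grip.
It fails at once if the ball rolls more than 30 mm from the middle of the dish (horizontal distance between ball_center and dish_middle above 0.03 m).
It fails at once if the dish tilts by more than 0.2 rad (angle between dish's own z axis and vertical above 0.2 rad).
It fails at once if the gripper touches the clean ball (contact force between the fingers and ball above 0.2 N).
It fails at once if the camera is bumped (contact force between anything else and camera above 3 N).
It fails at once if another thing on the bench is moved by more than 20 mm (distance of any of trackball, spray_can, screwdriver, parts_tray from where it was at the start of the episode above 0.02 m).
It also fails if it takes over 51 s, if anything falls off the work surface, if the arm or the gripper's body presses on something with over 40 N, if the wrist force passes 120 N, or if a joint passes its speed limit or range.

ROBOT

A 6-joint arm with a two-finger parallel gripper is mounted at the origin on the work surface. World frame = base frame: x ahead of the robot, y to its left, z up, the work surface at z = 0. Lengths are in m, angles in rad, forces in N, time in s.
With the tool pointing down it reaches from about 0.3 to 0.85 m from the base axis. Payload 5.4 kg.
Tool frame: the origin (TCP) lies midway between the tips of the shut fingers; the grasp point (between the pads) lies robot.grasp_offset behind it (robot.grasp_offset is the distance from the TCP to the grasp point, in m); z points along the fingers, x is the direction in which the jaws open and shut, and the axes are right-handed (so a half turn about z gives the same grasp; the last joint's range is limited). The gripper opens to 85 mm and grips with 20 to 120 N. Pads are 22 mm wide; open, the fingers measure 114 mm over their backs; the gripper's body (76 mm by 85 mm) begins 54 mm behind the grasp point. The pads swing forward as they close: fully open they stand 13 mm farther back than shut.
Start: joints at [-1.453, 0.158, 1.597, -0, 1.386, -0.21], TCP at [0.185, -0.544, 0.231] pointing down, gripper open.
Joint ranges: [-2.91, 2.91], [-0.94, 2.29], [0.18, 2.7], [-1.29, 4.43], [0.17, 2.64], [-3, 3]. Speed limits (rad/s): [2.57, 2.57, 3.14, 3.14, 3.14, 3.14].

INTERFACE

Orientations are given as [roll, pitch, yaw] about the fixed x, y, z axes, in that order (R = Rz(yaw) Ry(pitch) Rx(roll)).
In Python, from workcell import robot gives the robot as it stands.
- The arm moves only by the tool arm_command, never from a script. Its argument "moves" is text: rows parted by semicolons, each of 7 numbers parted by spaces: the shift along the tool's x, y, z in mm, then the turn, a rotation vector about the tool's x, y, z in degrees, then the closure, from -1 (fully open) to 1 (shut). In form: dx dy dz ax ay az claw; .... A call has 1 to 10 rows; each row shifts and turns the commanded pose from where the row before left it, along the tool's axes as they then stand; what a row does not reach is not made up. A row lasts 1/8 s, in which the tool goes at most 62.5 mm and 10.7 degrees, less where a joint would pass 70% of its speed; a pose out of reach is approached as far as the arm can. A call is refused whole if a number of a shift passes 62.5 or a number of a turn 10.7, either way. A call with a gripper value outside its range is refused whole. The fingers move at their own pace and stop on an object; "force" is the grip in N (left out, the last holds). Time passes only in rows, so rows that do not move let the fingers close. It gives the time, the measured TCP pose, the force and the opening at its end, in the units of the state.
- robot.state(): the state, without advancing time (a new reading comes with each control period).
- robot.snapshot(name): name is "side" or "top"; returns the picture (480x640x3 uint8, red, green, blue); there is no depth.
- robot.get_calibration(name): a dict with "camera_matrix" (3x3 intrinsics, pixels), "xyz" and "orientation" of the camera in the world. Camera axes: x right, y down, z forward; pixel columns grow to the right and rows downward; lengths in m; the calibration is good to about 2 mm. A picture is of the moment at which its call begins. get_calibration takes no time and is no camera call.
- robot.close_job(): hands the job in, once; it reports no verdict.
The state is a dict: "t": time; "joint_pos": joint angles; "qd": joint speeds; "joint_torque": joint torques, N m; "position": TCP position; "ee_rot": TCP orientation; "contact_force": force on the tool from outside, world axes, zero at the start; "wrist_torque": the same for the moment, N m; "gripper_width": finger opening in m.
Only numpy, scipy, OpenCV 4.12 (cv2) and the standard library are available. Lean on these libraries where they do the work, as an engineer would, in place of code of your own. Each camera call takes 0.05 s, during which the arm holds its last target.

## Working session

There is one attempt and no reset: what is moved stays moved. The work goes in short steps, Python scripts to look and compute and a tool call to move; the robot and the scene stay as the last step left them, time stands still between calls to the robot, and variables do not carry over. Pictures are saved under pics/ and viewed, and the job is handed in when it is done.

Besides the shell and the picture viewer there is one more tool, called after "Call:" as name(argument=value, ...) on one line, values as JSON. arm_command: Moves the arm, as the interface text tells. Its arguments: {"type":"object","properties":{"moves":{"type":"string"},"force":{"type":"number"}},"required":["moves"]}

```bash
mkdir -p pics; ls
python3 - <<'E'
from workcell import robot
import cv2, numpy as np
print(robot.state()); print(robot.grasp_offset)
for n in("side","top"):
    im=robot.snapshot(n); cv2.imwrite(f"pics/{n}0.png",im[:,:,::-1]); c=robot.get_calibration(n); print(n,c)
E
```

```text
pics
{'t': 0.0, 'joint_pos': array([-1.45311883e+00,  1.59080315e-01,  1.59824572e+00, -1.95296831e-05,
        1.38622989e+00, -2.10106982e-01]), 'qd': array([-9.63487824e-04,  1.64292040e-03, -5.83522108e-04,  9.75196677e-04,
       -8.71913729e-05,  9.68242406e-04]), 'joint_torque': array([-2.28731944e-03, -3.96008670e+01, -3.31429732e+01, -3.79560215e-04,
        8.47988238e-03,  1.68520366e-06]), 'position': array([ 0.1850155 , -0.54376904,  0.2302926 ]), 'ee_rot': array([-3.14120195e+00,  1.92409786e-03, -1.24300787e+00]), 'contact_force': array([-0.47844781,  0.36303361,  0.28499397]), 'wrist_torque': array([-0.03652847, -0.05371856, -0.04318914]), 'gripper_width': 0.08552075157088586}
0.0187
side {'camera_matrix': array([[439.68812032,   0.        , 323.70405853],
       [  0.        , 439.68812032, 240.88259818],
       [  0.        ,   0.        ,   1.        ]]), 'xyz': array([0.27103429, 0.66304928, 0.62801839]), 'orientation': array([-2.17703469, -0.01241226, -2.74019942])}
top {'camera_matrix': array([[532.55826575,   0.        , 317.66074237],
       [  0.        , 532.55826575, 238.93933533],
       [  0.        ,   0.        ,   1.        ]]), 'xyz': array([0.35023969, 0.01396211, 1.06863458]), 'orientation': array([-2.93715826e+00,  9.35901412e-04, -1.46333722e+00])}
```

View pics/side0.png

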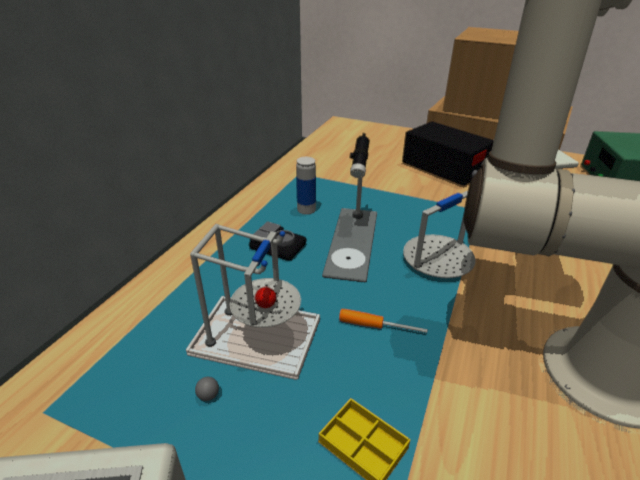

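View pics/top0.png

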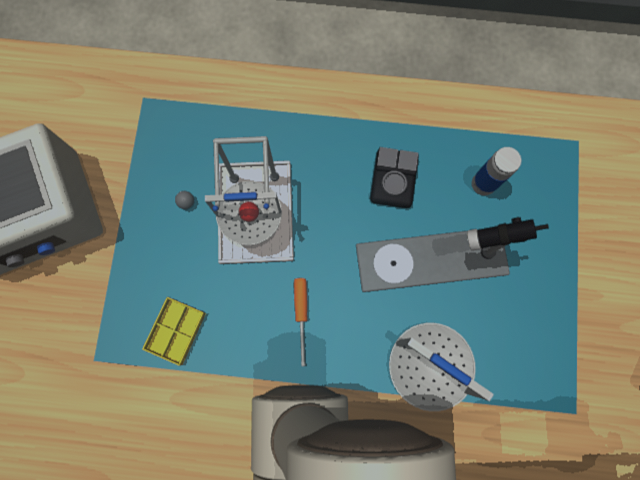

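```bash
cat > h.py <<'E'
import cv2, numpy as np
from scipy.spatial.transform import Rotation as R
from workcell import robot
C={n:robot.get_calibration(n) for n in("side","top")}
def ray(n,p):
    c=C[n];d=np.linalg.inv(c["camera_matrix"])@[p[0],p[1],1]
    return np.array(c["xyz"]),R.from_euler('xyz',c["orientation"]).as_matrix()@d
def plane(n,p,z):
    o,d=ray(n,p);return o+d*(z-o[2])/d[2]
def tri(ps,pt):
    (o1,d1),(o2,d2)=ray("side",ps),ray("top",pt)
    s=np.linalg.lstsq(np.stack([d1,-d2],1),o2-o1,rcond=None)[0]
    a,b=o1+s[0]*d1,o2+s[1]*d2;return (a+b)/2,np.linalg.norm(a-b)
def proj(n,P):
    c=C[n];q=R.from_euler('xyz',c["orientation"]).as_matrix().T@(np.array(P)-c["xyz"])
    q=c["camera_matrix"]@q;return q[:2]/q[2]
def blobs(n,im,lo,hi,amin=20,roi=None):
    h=cv2.cvtColor(im,cv2.COLOR_BGR2HSV);m=cv2.inRange(h,lo,hi)
    if roi:
        k=np.zeros_like(m);x0,y0,x1,y1=roi;k[y0:y1,x0:x1]=255;m&=k
    N,l,s,c=cv2.connectedComponentsWithStats(m)
    out=[]
    for i in range(1,N):
        if s[i,4]>=amin:
            cn=cv2.findContours((l==i).astype('uint8'),0,1)[0][0]
            out.append((s[i,4],c[i].round(1),cv2.minAreaRect(cn),cn))
    return sorted(out,key=lambda o:-o[0])
E
python3 - <<'E'
from h import *
S=cv2.imread("pics/side0.png");T=cv2.imread("pics/top0.png")
for nm,lo,hi,rs,rt in [("grip",(105,150,60),(125,255,255),(235,220,300,285),(195,180,290,225)),("red",(0,150,60),(6,255,255),(240,270,290,320),(230,190,270,230)),("disc",(0,0,150),(180,60,255),(320,240,375,280),(365,235,420,290)),("spot",(0,0,0),(180,120,70),(335,250,362,268),(380,250,405,275)),("plate",(0,0,60),(180,60,145),None,(340,220,520,300)),("tray",(0,0,130),(180,60,255),(185,290,325,380),(205,150,300,270))]:
    for n,im,roi in(("side",S,rs),("top",T,rt)):
        for a,c,r,_ in blobs(n,im,lo,hi,5 if nm=="spot" else 12,roi)[:3]: print(nm,n,a,c,np.round(r[0],1),np.round(r[1],1),round(r[2],1))
for n,im,r in(("side",S,(180,215,330,330)),("top",T,(190,130,310,270))):
    x0,y0,x1,y1=r;o=cv2.resize(im[y0:y1,x0:x1],None,fx=4,fy=4,interpolation=cv2.INTER_CUBIC);cv2.imwrite(f"pics/{n}0z.png",o)
E
```

```text
grip side 165 [260.5 250.2] [260.3 250.1] [ 7.5 23.5] 31.0
grip side 27 [263.4 262.8] [263.5 262.5] [5. 5.] 0.0
grip side 22 [281.9 233. ] [282. 233.] [4.2 4.2] 45.0
grip top 189 [239.8 196. ] [239.5 196. ] [ 6. 31.] 90.0
grip top 19 [214.8 207.6] [215. 208.] [4. 4.] 90.0
grip top 15 [265.9 205.5] [266.  205.5] [3. 4.] 90.0
red side 317 [265.1 297. ] [265. 297.] [19.8 19.8] 45.0
red top 77 [247.5 206.1] [247.8 205.7] [ 5.8 16. ] 85.6
red top 26 [246.4 216.6] [246.5 216.5] [3. 9.] 90.0
disc side 549 [347.9 257.9] [348. 258.] [20. 34.] 90.0
disc top 1199 [393.1 263.1] [393. 263.] [38. 38.] 90.0
spot top 15 [393.5 262.9] [393.5 263. ] [4. 3.] 90.0
plate side 47102 [486.1  91.9] [465.5 133. ] [266. 347.] 90.0
plate side 6678 [604.5 353.9] [591.5 355.5] [ 95. 143.] 0.0
plate side 4283 [254.5 316.5] [251.6 305.8] [128.3  95.1] 4.1
plate top 5183 [433.1 260.8] [432.2 259. ] [ 49.4 148.6] 82.9
plate top 18 [392.9 262.8] [393. 263.] [5.4 5.4] 63.4
plate top 13 [485.9 248.5] [486.1 248.3] [1.9 6.3] 71.6
tray side 3731 [256.1 338. ] [254.4 323. ] [122.7  83. ] 12.5
tray side 266 [238.5 314.6] [238.5 315. ] [24. 17.] 90.0
tray side 149 [239.6 296. ] [238.5 296.5] [13. 15.] 90.0
tray top 4506 [259.  217.5] [253.1 205.9] [111.1  75.1] 88.1
tray top 546 [221.8 183.1] [224.5 178.3] [31.8 52.2] 11.3
tray top 191 [230.7 207.6] [229.5 208.5] [15. 19.] 90.0
```

```bash
python3 -c "
import cv2
for n in('side0z','top0z'): print(cv2.imread(f'pics/{n}.png').shape)"
```

```text
(460, 600, 3)
(560, 480, 3)
```

View pics/top0z.png

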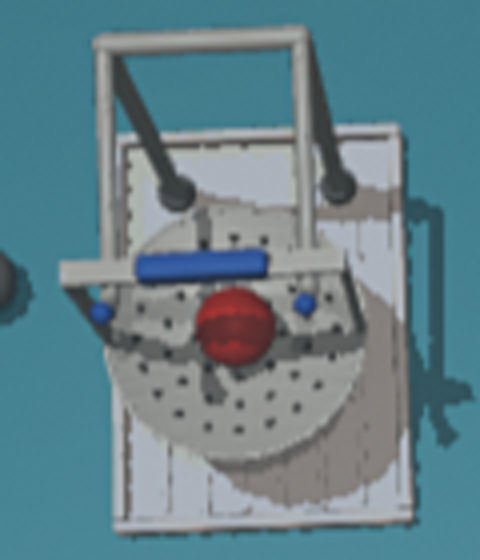

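View pics/side0z.png

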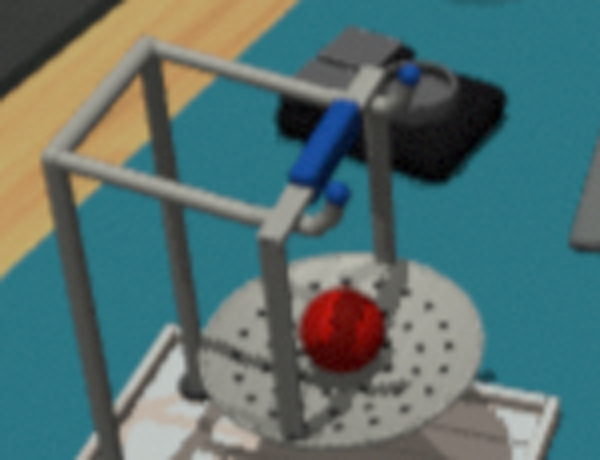

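Run:
```python
from h import *
z=lambda p:(p[0]/4+190,p[1]/4+130)
zs=lambda p:(p[0]/4+180,p[1]/4+215)
print("grip tri",tri((260.4,250.2),(239.8,196)), plane("top",(239.8,196),.205),plane("side",(260.4,250.2),.205))
for n,zz,a,b in(("top",z,(61,273),(347,259)),):
    A,B=plane(n,zz(a),.206),plane(n,zz(b),.206);v=B-A;print("strap",A,B,np.linalg.norm(v),(A+B)/2,np.degrees(np.arctan2(-v[0],v[1])))
print("posts top", [plane("top",z(p),.212) for p in((103,42),(303,36))])
print("tips", tri(zs((338,192)),z((102,312))),tri(zs((409,74)),z((305,303))))
print("tray corners",[plane("top",z(p),.016) for p in((118,135),(402,126),(412,522),(114,530))])
print("red side->", tri((265.1,297),z((236,326))), plane("side",(265.1,297),.107))
print("disc",plane("top",(393.1,263.1),.0105),plane("side",(348,258),.0105),tri((348,258),(393.1,263.1)))
T=cv2.imread("pics/top0.png")
b=blobs("top",T,(0,0,60),(180,60,145),1000,(340,220,520,300))[0]
# bottom/long edges of plate: fit lines on contour
cn=b[3][:,0];W=np.array([plane("top",p,.01)[:2] for p in cn.astype(float)])
np.save("/tmp/W.npy",W)
sel=cn[:,0]
for nm,f in(("lower",max),("upper",min)):
    pts=[]
    for x in range(368,460 if nm=="upper" else 500,2):
        ys=cn[cn[:,0]==x][:,1]
        if len(ys):pts.append(plane("top",(x,f(ys)),.01)[:2])
    vx,vy,x0,y0=cv2.fitLine(np.float32(pts),cv2.DIST_HUBER,0,.01,.01).ravel();print(nm,np.degrees(np.arctan2(vy,vx)),x0,y0)
o=cv2.resize(T[200:300,345:555],None,fx=3.8,fy=3.8,interpolation=cv2.INTER_CUBIC);cv2.imwrite("pics/camz.png",o)
```

```text
grip tri (array([0.58584188, 0.17128552, 0.20949333]), np.float64(0.0010288767266327496)) [0.58758222 0.1723001  0.205     ] [0.58863536 0.16602829 0.205     ]
strap [0.57719877 0.22934024 0.206     ] [0.59612827 0.11056493 0.206     ] 0.12027427505217189 [0.58666352 0.16995258 0.206     ] -170.94479177887644
posts top [array([0.67886735, 0.22534645, 0.212     ]), array([0.69069952, 0.14074679, 0.212     ])]
tips (array([0.55844533, 0.20678525, 0.21717595]), np.float64(0.0021973176241877022)) (array([0.57114207, 0.12386712, 0.217241  ]), np.float64(0.0023432796735285704))
tray corners [array([0.70404846, 0.25846379, 0.016     ]), array([0.72473101, 0.11221289, 0.016     ]), array([0.51800794, 0.08270531, 0.016     ]), array([0.49801991, 0.23042715, 0.016     ])]
red side-> (array([0.58608738, 0.16896625, 0.10651264]), np.float64(0.001299165375142427)) [0.58509195 0.1694043  0.107     ]
disc [ 0.53517668 -0.11760206  0.0105    ] [ 0.53268981 -0.11836655  0.0105    ] (array([ 0.53383077, -0.11779792,  0.01091865]), np.float64(0.002566109535167773))
lower -77.092125 0.50399333 -0.20008427
upper -76.991104 0.59251726 -0.1537337
```

View pics/camz.png

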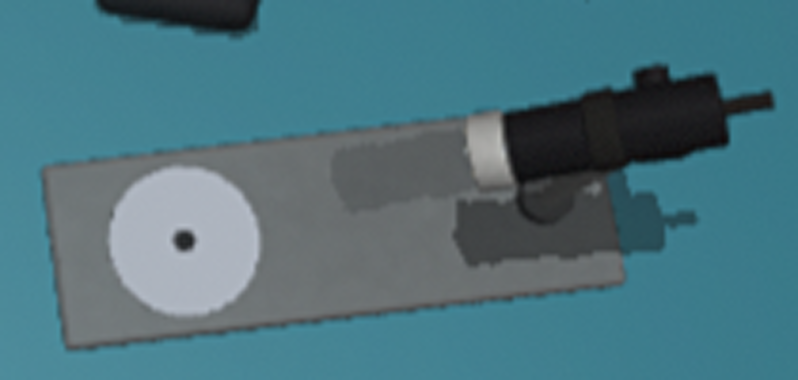

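Call:
arm_command(moves="0 0 -20 0 0 -10 -1;0 0 -20 0 0 -10 -1;0 0 -20 0 0 -10 -1;0 0 -20 0 0 -10 -1;0 0 -20 0 0 -10 -1;0 0 -20 0 0 -10 -1;0 0 -20 0 0 -10 -1;0 0 -20 0 0 -9.7 -1", force=50)

```text
t: 1.1
position: [0.1851, -0.5441, 0.3914]
ee_rot: [-3.14, -0.0, 0.154]
contact_force: [0.2, -0.2, 0.2]
gripper_width: 0.0855
```

Call:
arm_command(moves="29.6 -38 0 0 0 0 -1;29.6 -38 0 0 0 0 -1;29.6 -38 0 0 0 0 -1;29.6 -38 0 0 0 0 -1;29.6 -38 0 0 0 0 -1;29.6 -38 0 0 0 0 -1;29.6 -38 0 0 0 0 -1;29.6 -38 0 0 0 0 -1;29.6 -38 0 0 0 0 -1;29.6 -38 0 0 0 0 -1")

```text
t: 2.35
position: [0.4222, -0.1233, 0.391]
ee_rot: [-3.141, 0.0, 0.148]
contact_force: [0.6, -1.1, 0.8]
gripper_width: 0.0852
```

Call:
arm_command(moves="29.6 -38 0 0 0 0 -1;29.6 -38 0 0 0 0 -1;29.6 -38 0 0 0 0 -1;29.6 -38 0 0 0 0 -1;29.6 -38 0 0 0 0 -1;29.6 -38 0 0 0 0 -1;18.6 -24.4 0 0 0 0 -1;10 -14 0 0 0 0 -1;0 0 0 0 0 0 -1;0 0 0 0 0 0 -1")

```text
t: 3.6
position: [0.5863, 0.1681, 0.3914]
ee_rot: [3.141, 0.0, 0.147]
contact_force: [-0.3, -1.1, -0.1]
gripper_width: 0.0855
```

Run:
```python
from h import *
s=robot.state();print(s["t"],s["position"],s["ee_rot"],s["joint_pos"])
for n in("side","top"):
    cv2.imwrite(f"pics/{n}1.png",robot.snapshot(n)[:,:,::-1])
```

```text
3.6 [0.58625414 0.16805202 0.39142614] [3.14113670e+00 1.77146256e-04 1.47056558e-01] [ 8.15164876e-02  2.01400270e-01  1.23761900e+00 -4.70661596e-04
  1.70272028e+00 -6.56019881e-02]
```

View pics/side1.png

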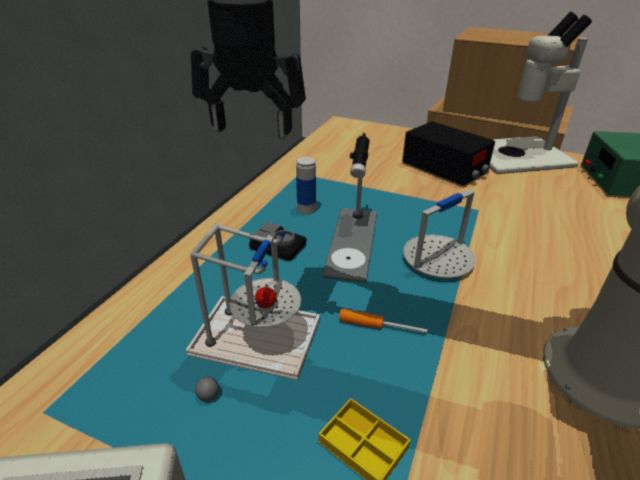

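Call:
arm_command(moves="0 -1.5 25 0 0 0 -1;0 0 30 0 0 0 -1;0 0 30 0 0 0 -1;0 0 30 0 0 0 -1;0 0 30 0 0 0 -1;0 0 25 0 0 0 -1;0 0 20 0 0 0 -1;0 0 15 0 0 0 -1;0 0 0 0 0 0 -0.5;0 0 0 0 0 0 0")

```text
t: 4.95
position: [0.5869, 0.1705, 0.1874]
ee_rot: [3.141, -0.002, 0.148]
contact_force: [0.1, 0.7, 0.5]
gripper_width: 0.0517
```

Run:
```python
from h import *
s=robot.state();print(s["t"],s["position"],s["ee_rot"],s["contact_force"],s["gripper_width"])
S,T=[robot.snapshot(n)[:,:,::-1] for n in("side","top")]
o=np.zeros((600,800,3),'uint8')
a=cv2.resize(S[160:340,170:330],None,fx=2.5,fy=2.5,interpolation=cv2.INTER_CUBIC);o[:a.shape[0],:400]=a
b=cv2.resize(T[110:290,180:340],None,fx=2.5,fy=2.5,interpolation=cv2.INTER_CUBIC);o[:b.shape[0],400:]=b
cv2.imwrite("pics/g1.png",o)
```

```text
4.95 [0.5869208  0.17053735 0.18741815] [ 3.14149722e+00 -1.81671380e-03  1.48015645e-01] [0.14088735 0.73915497 0.51030247] 0.05170450378038942
```

View pics/g1.png

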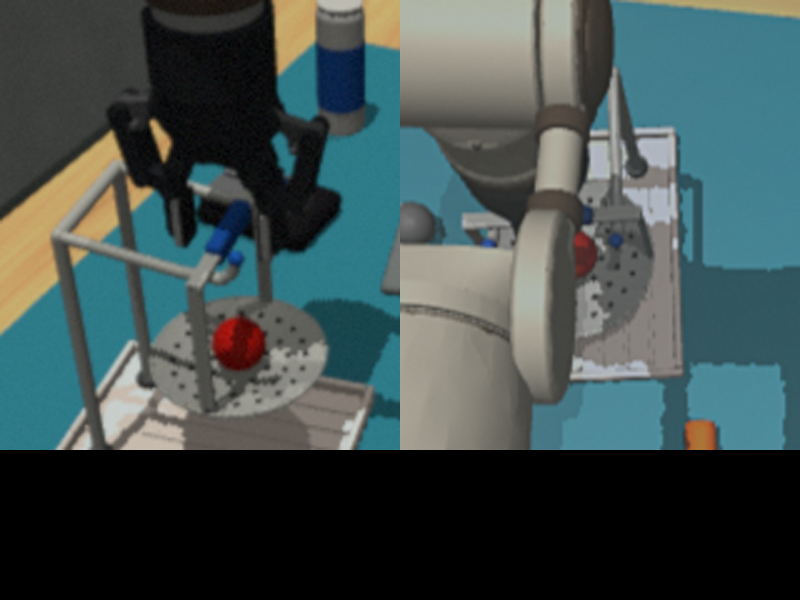

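Call:
arm_command(moves="0 0 1 0 0 0 0.2;0 0 0 0 0 0 0.4;0 0 0 0 0 0 0.5;0 0 0 0 0 0 0.6;0 0 0 0 0 0 0.65;0 0 0 0 0 0 0.7;0 0 0 0 0 0 0.75;0 0 0 0 0 0 0.8;0 0 0 0 0 0 0.9;0 0 0 0 0 0 1", force=60)

```text
t: 6.3
position: [0.5862, 0.1705, 0.1854]
ee_rot: [-3.142, 0.0, 0.148]
contact_force: [-1.0, -0.3, 2.0]
gripper_width: 0.0109
```

Call:
arm_command(moves="0 0 0 0 0 0 1;0 0 0 0 0 0 1;0 0 0 0 0 0 1")

```text
t: 6.68
position: [0.5862, 0.1705, 0.1854]
ee_rot: [-3.142, 0.0, 0.148]
contact_force: [-1.9, 0.3, 2.4]
gripper_width: 0.0109
```

```bash
cat > look.py <<'E'
from h import *
import sys
k=sys.argv[1]
s=robot.state();print(s["t"],s["position"],s["ee_rot"],s["contact_force"],s["gripper_width"])
for n in("side","top"): cv2.imwrite(f"pics/{n}{k}.png",robot.snapshot(n)[:,:,::-1])
E
python3 look.py 2
```

```text
6.675 [0.58624259 0.17051681 0.18539363] [-3.14158510e+00  3.76228599e-06  1.47994671e-01] [-1.85810125  0.26655096  2.41659264] 0.010941406512775458
```

View pics/side2.png

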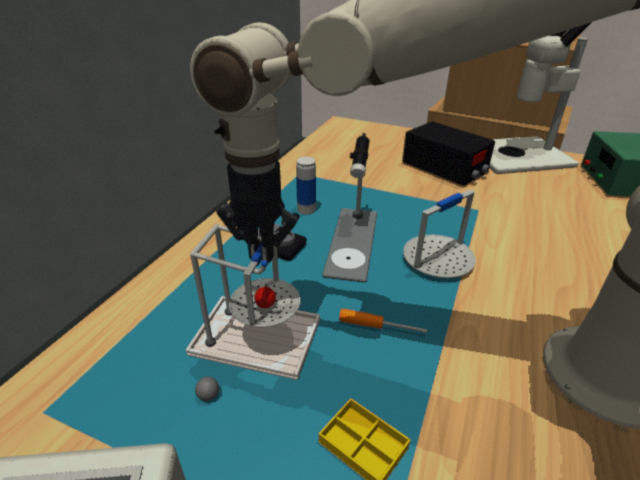

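Call:
arm_command(moves="0 0 -1 0 0 0 1;0 0 -2 0 0 0 1;0 0 -4 0 0 0 1;0 0 -5 0 0 0 1;0 0 -6 0 0 0 1;0 0 -6 0 0 0 1;0 0 -5 0 0 0 1;0 0 -4 0 0 0 1;0 0 -2 0 0 0 1;0 0 -1 0 0 0 1")

```text
t: 8.02
position: [0.5862, 0.1705, 0.2213]
ee_rot: [3.142, 0.0, 0.148]
contact_force: [0.2, 0.2, -1.7]
gripper_width: 0.0113
```

```bash
python3 look.py 3
```

```text
8.025 [0.58619713 0.17049923 0.22129013] [3.14159243e+00 1.55001639e-04 1.48068313e-01] [ 0.23423735  0.2040828  -1.73947005] 0.011318872679760667
```

View pics/side3.png

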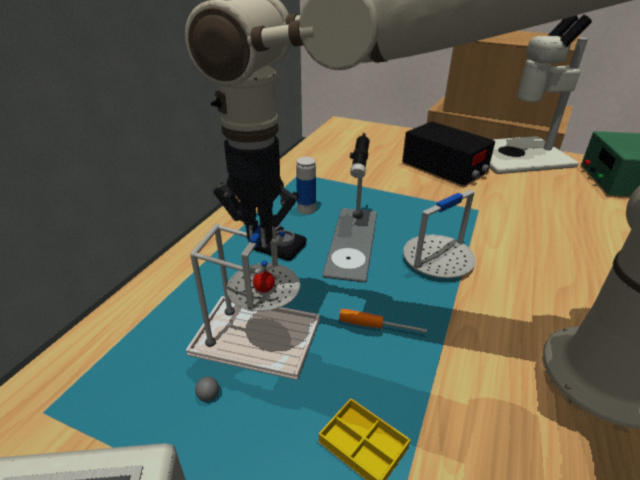

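Call:
arm_command(moves="-2 0 0 0 0 0 1;-4 0 0 0 0 0 1;-6 0 0 0 0 0 1;-8 0 0 0 0 0 1;-10 0 0 0 0 0 1;-10 0 0 0 0 0 1;-10 0 0 0 0 0 1;-10 0 0 0 0 0 1;-10 0 0 0 0 0 1;-10 0 0 0 0 0 1")

```text
t: 9.38
position: [0.5065, 0.1586, 0.2213]
ee_rot: [-3.142, -0.0, 0.148]
contact_force: [0.6, 1.3, -2.0]
gripper_width: 0.011
```

Call:
arm_command(moves="-10 0 0 0 0 0 1;-8 0 0 0 0 0 1;-7 0 0 0 0 0 1;-5 0 0 0 0 0 1;-3 0 0 0 0 0 1;-2 0 0 0 0 0 1;0 0 0 0 0 0 1;0 0 0 0 0 0 1")

```text
t: 10.38
position: [0.4726, 0.1535, 0.2213]
ee_rot: [-3.142, -0.0, 0.148]
contact_force: [-0.3, -0.2, -2.6]
gripper_width: 0.0109
```

```bash
python3 look.py 4
```

```text
10.375 [0.47264515 0.15354572 0.22129865] [-3.14159235e+00 -7.30059070e-05  1.48008180e-01] [-0.33726282 -0.19322318 -2.60877755] 0.010888112045662595
```

View pics/side4.png

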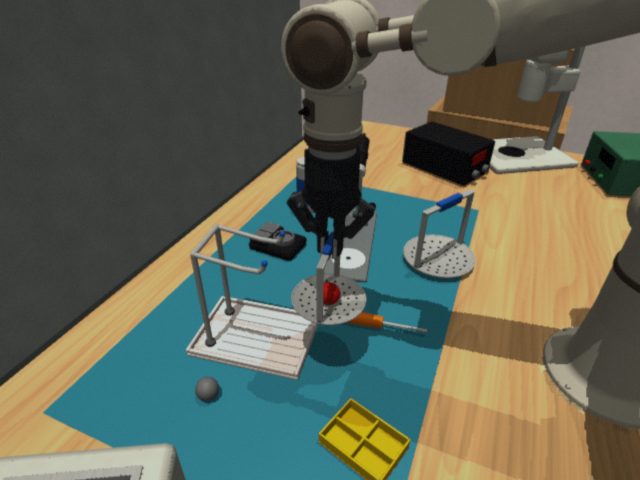

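Call:
arm_command(moves="0 0 0 0 0 3 1;0 0 0 0 0 5 1;0 0 0 0 0 7 1;0 0 0 0 0 8 1;0 0 0 0 0 9 1;0 0 0 0 0 9 1;0 0 0 0 0 9 1;0 0 0 0 0 9 1;0 0 0 0 0 8 1;0 0 0 0 0 7 1")

```text
t: 11.72
position: [0.4726, 0.1535, 0.2213]
ee_rot: [3.142, 0.0, -1.148]
contact_force: [-0.3, -0.5, -1.7]
gripper_width: 0.0109
```

Call:
arm_command(moves="0 0 0 0 0 5 1;0 0 0 0 0 3.5 1;0 0 0 0 0 2 1;0 0 0 0 0 1 1;0 0 0 0 0 0 1;0 0 0 0 0 0 1")

```text
t: 12.48
position: [0.4725, 0.1536, 0.2213]
ee_rot: [-3.142, 0.0, -1.344]
contact_force: [-0.9, -0.3, -2.4]
gripper_width: 0.0113
```

```bash
python3 look.py 5
python3 - <<'E'
from h import *
s=robot.state();Rt=R.from_euler('xyz',s["ee_rot"]).as_matrix()
print("to focus, tool mm",Rt.T@(np.array([.534,-.1178,.2043])-s["position"])*1000)
E
```

```text
12.475 [0.47251749 0.15355998 0.2213024 ] [-3.14159228e+00  2.78476133e-05 -1.34386376e+00] [-0.9448905  -0.2917698  -2.40748592] 0.011282993730460805
to focus, tool mm [278.21600425   1.09493871  16.97653804]
```

View pics/side5.png

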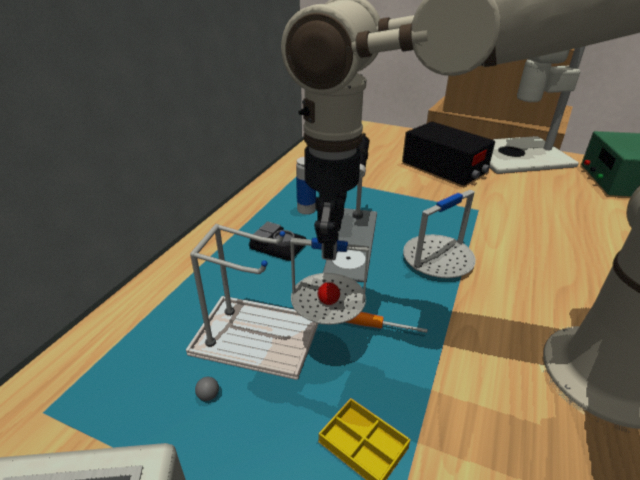

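View pics/top5.png

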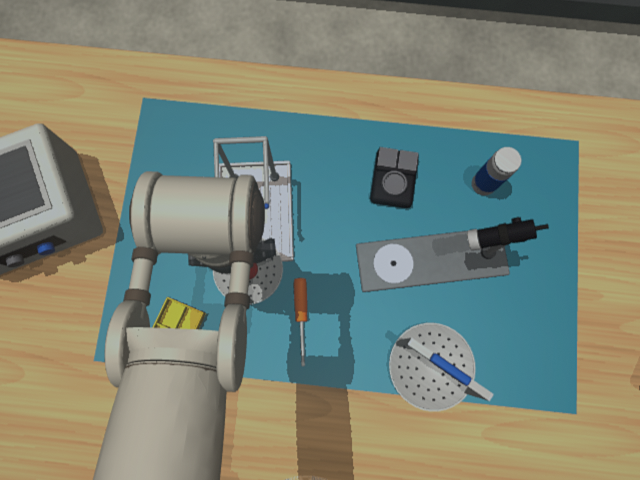

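Call:
arm_command(moves="2 0 0 0 0 0 1;4 0 0 0 0 0 1;6 0 0 0 0 0 1;8 0 0 0 0 0 1;10 0 0 0 0 0 1;11 0 0 0 0 0 1;11 0 0 0 0 0 1;11 0 0 0 0 0 1;11 0 0 0 0 0 1;11 0 0 0 0 0 1")

```text
t: 13.82
position: [0.4918, 0.07, 0.2213]
ee_rot: [-3.142, 0.0, -1.344]
contact_force: [-0.1, 0.4, -2.3]
gripper_width: 0.0109
```

Call:
arm_command(moves="11 0 0 0 0 0 1;11 0 0 0 0 0 1;11 0 0 0 0 0 1;11 0 0 0 0 0 1;11 0 0 0 0 0 1;11 0 0 0 0 0 1;11 0 0 0 0 0 1;11 0 0 0 0 0 1;10 0 0 0 0 0 1;10 0 1 0 0 0 1")

```text
t: 15.08
position: [0.5161, -0.0352, 0.2204]
ee_rot: [-3.141, -0.0, -1.344]
contact_force: [0.3, 0.7, -1.5]
gripper_width: 0.0109
```

Call:
arm_command(moves="9 0 1 0 0 0 1;9 0 1 0 0 0 1;8 0 2 0 0 0 1;7 0 2 0 0 0 1;6 0 2 0 0 0 1;4 0 2 0 0 0 1;2 0 2 0 0 0 1;1 0 1 0 0 0 1;0 0 0 0 0 0 1;0 0 0 0 0 0 1")

```text
t: 16.32
position: [0.5262, -0.0792, 0.2074]
ee_rot: [-3.142, -0.0, -1.344]
contact_force: [0.4, -0.2, -2.0]
gripper_width: 0.0112
```

```bash
python3 look.py 6
python3 - <<'E'
from h import *
s=robot.state();Rt=R.from_euler('xyz',s["ee_rot"]).as_matrix()
print("to focus, tool mm",Rt.T@(np.array([.534,-.1178,.2043])-s["position"])*1000)
E
```

```text
16.325 [ 0.52621854 -0.07923916  0.20737488] [-3.14150255e+00 -5.41799523e-05 -1.34403020e+00] [ 0.43649312 -0.20088207 -2.04122185] 0.011220468572414441
to focus, tool mm [39.27351093  1.11388746  3.13679422]
```

View pics/side6.png

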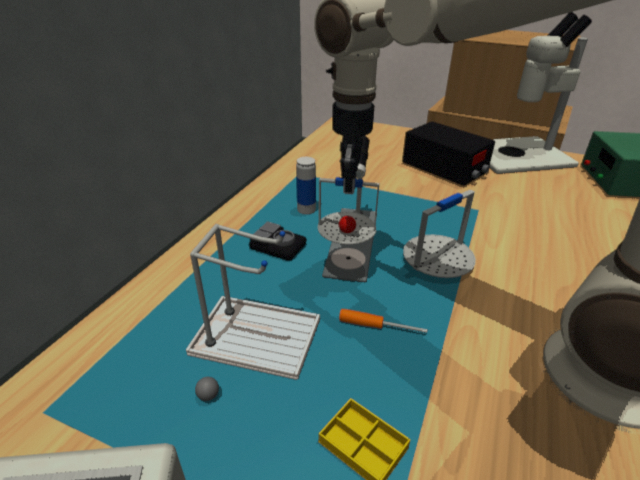

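View pics/top6.png

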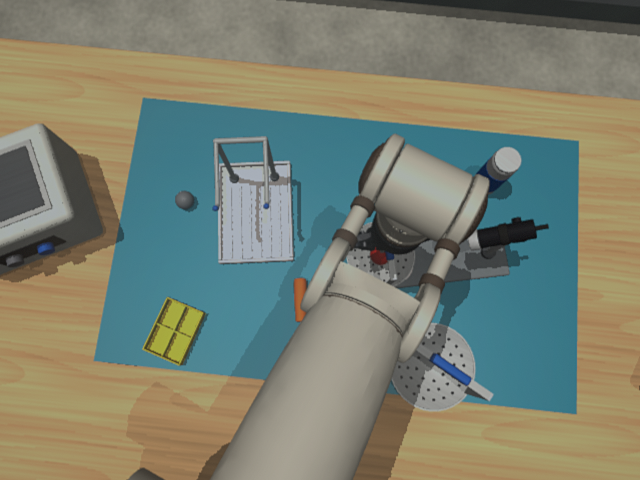

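```bash
cat > chk.py <<'E'
from h import *
import sys
k=sys.argv[1];S=cv2.imread(f"pics/side{k}.png");T=cv2.imread(f"pics/top{k}.png")
s=robot.state();P=s["position"]+np.array([0,0,.0187-.098]);print("expected",P,proj("side",P),proj("top",P))
u,v=map(int,proj("side",P));b=blobs("side",S,(0,120,50),(8,255,255),20,(u-30,v-30,u+30,v+30))
for a in b[:2]:print("side",a[0],a[1],a[2][1],plane("side",a[2][0],P[2]))
u,v=map(int,proj("top",P))
for a in blobs("top",T,(0,120,30),(8,255,255),10,(u-25,v-25,u+25,v+25))[:3]:print("top",a[0],a[1],plane("top",a[1],P[2]))
G=s["position"]+np.array([0,0,.0187]);u,v=map(int,proj("side",G));print("grip exp px",proj("side",G))
for a in blobs("side",S,(105,150,40),(125,255,255),10,(u-40,v-20,u+40,v+20)):print("blue",a[0],a[1])
u,v=map(int,proj("side",P));o=cv2.resize(S[v-75:v+55,u-70:u+70],None,fx=4.5,fy=4.5,interpolation=cv2.INTER_CUBIC);cv2.imwrite(f"pics/side{k}z.png",o)
E
python3 chk.py 6
```

```text
expected [ 0.52625713 -0.07928078  0.12813154] [346.84771214 224.39390852] [380.42147534 255.31698679]
side 222 [346.7 223.9] (16.0, 16.0) [ 0.52650553 -0.08086288  0.12813154]
top 172 [377.9 256.5] [ 0.52363015 -0.07497044  0.12813154]
grip exp px [348.94086011 182.77373317]
blue 154 [311.1 190.5]
blue 49 [358.1 183.1]
blue 48 [339.1 181.1]
```

View pics/side6z.png

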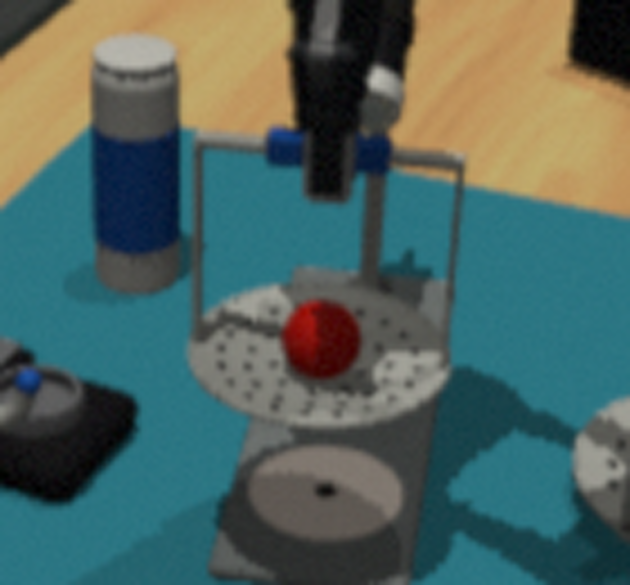

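Call:
arm_command(moves="2 0 0 0 0 0 1;4 0 0 0 0 0 1;6 0 1 0 0 0 1;7 0 1 0 0 0 1;7 1 1 0 0 0 1;6 0 0 0 0 0 1;4 0 0 0 0 0 1;2 0 0 0 0 0 1;1 0 0 0 0 0 1;0 0 0 0 0 0 1")

```text
t: 17.68
position: [0.534, -0.1175, 0.2043]
ee_rot: [3.142, 0.0, -1.344]
contact_force: [-0.3, -0.5, -2.9]
gripper_width: 0.0113
```

Call:
arm_command(moves="0 0 0 0 0 0 1;0 0 0 0 0 0 1;0 0 0 0 0 0 1;0 0 0 0 0 0 1;0 0 0 0 0 0 1;0 0 0 0 0 0 1;0 0 0 0 0 0 1;0 0 0 0 0 0 1;0 0 0 0 0 0 1;0 0 0 0 0 0 1")

```text
t: 18.92
position: [0.534, -0.1176, 0.2043]
ee_rot: [3.142, 0.0, -1.344]
contact_force: [0.6, -0.4, -2.2]
gripper_width: 0.0109
```

```bash
python3 look.py 7; python3 chk.py 7; python3 look.py 8; python3 chk.py 8
```

```text
18.925 [ 0.53398034 -0.11757546  0.20430706] [ 3.14158012e+00  7.05164616e-06 -1.34424018e+00] [ 0.62052209 -0.4453973  -2.17495248] 0.01089270434800709
expected [ 0.5340012  -0.11759035  0.12502738] [349.61184302 216.19519461] [401.81293055 253.64499004]
side 211 [349.6 215.7] (16.26345443725586, 15.55634880065918) [ 0.53436986 -0.11946638  0.12502738]
top 201 [400.3 254.7] [ 0.53178795 -0.115031    0.12502738]
grip exp px [351.79840825 175.59890917]
blue 62 [312.5 186.7]
blue 46 [360.7 175.5]
blue 41 [342.2 173.6]
19.025 [ 0.5340012  -0.11759035  0.20432738] [-3.14155758e+00 -5.34256060e-05 -1.34422678e+00] [-0.06285167  0.63570318 -2.48101866] 0.011103830040885622
expected [ 0.53398644 -0.1175651   0.12496639] [349.61290374 216.2259555 ] [401.79309139 253.65750983]
side 206 [349.6 215.7] (16.0, 16.0) [ 0.53353905 -0.11880102  0.12496639]
top 197 [400.2 254.7] [ 0.53178043 -0.11486057  0.12496639]
grip exp px [351.79950795 175.63205511]
blue 62 [312.5 186.7]
blue 45 [360.5 175.6]
blue 43 [342.3 173.7]
```

View pics/side8z.png

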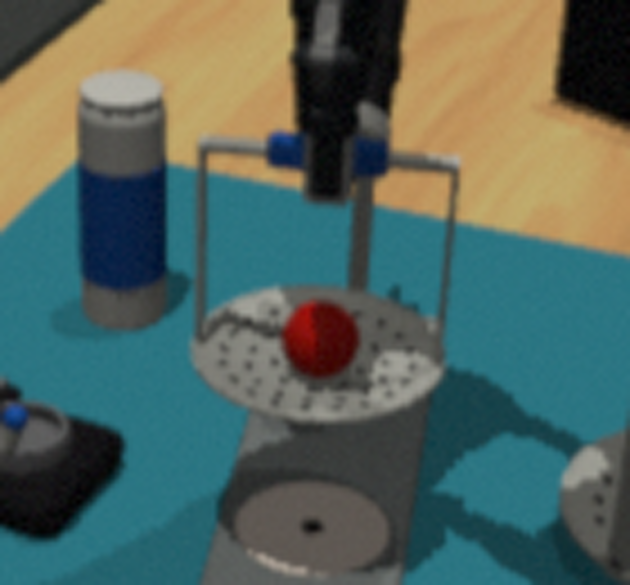

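View pics/top8.png

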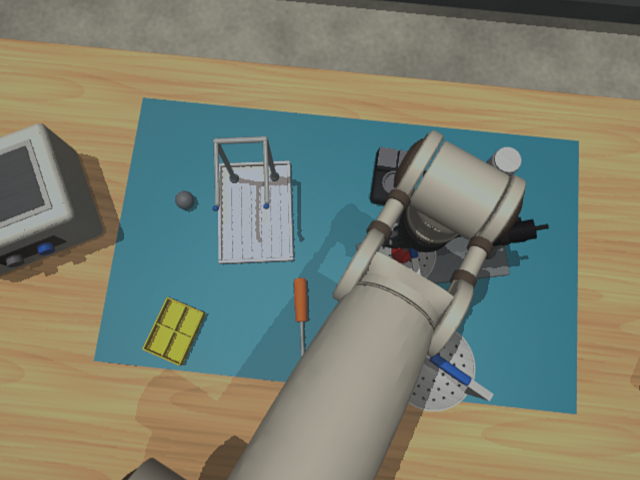

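```bash
python3 -c "
from workcell import robot
print(robot.close_job()); print(robot.state()['t'])"
```

```text
the job is handed in; nothing more can be done
None
the job is handed in; nothing more can be done
```

I lifted the dish off the hooks by its blue grip and turned it about 85° in clear air. I then carried it slowly to the inspection camera and handed the job in with the dish held still, at about 19 s. The hand-in gave no verdict.

- **Position:** At the end the TCP was at (0.534, -0.1176, 0.2043) m, within 1 mm of the target. The target came from the measured stage disc, whose position differed by about 2.5 mm between the two views.
- **Ball:** In the side view the ball was within about 2 mm of the planned focus and had not moved between two pictures 0.1 s apart. The top view, where the arm partly hides the ball, put it about 3.5 mm off. Both are well inside the 18 mm limit.
- **Angle:** The tool yaw was -77.0°, matching the base plate's measured direction. I did not measure the strap's angle again after the turn. The dish's start angle read about 9° from the strap and 8° from the tray, and I gripped at 8.5°.
- **Level and grip:** The dish looked level in the side view. The finger opening stayed at about 11 mm on the 12 mm grip, and the force on the tool was about 2.2–2.5 N, which fits the dish and ball.
- **Surroundings:** I saw no sign of contact with the camera, and the bystanders appeared unmoved. That is only from looking at the pictures; I did not measure their positions again.

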